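# Edge the flat lid off the shelf and close the salt box

### The arm

A 6-joint arm with a two-finger parallel gripper is mounted at the origin on the work surface. World frame = base frame: x ahead of the robot, y to its left, z up, the work surface at z = 0. Lengths are in m, angles in degrees, forces in N, time in s.
With the tool pointing down it reaches from about 0.4 to 0.825 m from the base axis. Payload 7 kg.
Tool frame: the origin (TCP) lies on the centre line of the jaws, within the pads' length; the fingertips stand 19 mm ahead of it and the grasp point (between the pads) is the TCP (r.tip_extent is the distance from the TCP to the fingertips, in m); z points along the fingers, y is the line along which they close (so a half turn about z gives the same grasp; the last joint's range is limited). The gripper opens to 88 mm and grips with 3 to 60 N. Pads are 19 mm wide; open, the fingers measure 130 mm over their backs; the gripper's body (78 mm by 193 mm) begins 47 mm behind the grasp point.
Start: joints at [86.293, 20.546, 0.682, 0, -70.136, -16.507], TCP at [0.233, 0.633, 0.246] pointing down, gripper open.
Joint ranges: [-176.03, 176.03], [-82.01, 121.73], [-58.28, 71.71], [-173.87, 95.51], [-174.79, -0.11], [-173.66, 173.66]. Speed limits (degrees/s): [136.94, 136.94, 172.46, 180, 180, 180].

### API

Orientations are given as [roll, pitch, yaw] about the fixed x, y, z axes, in that order (R = Rz(yaw) Ry(pitch) Rx(roll)).
In Python, from plant import r gives the robot as it stands. The module is installed in compiled form; this text tells all that it offers.
- The arm moves only by the tool jog_arm, never from a script. Its argument "deltas" is a list that holds one entry, the list of rows, each a list of 5 numbers: the opening, from -1 (shut) to 1 (fully open), then the shift along the world's x, y, z in cm, then the turn about the world's z in rad. In form: [[[claw, dx, dy, dz, turn], ...]]. A call has 1 to 8 rows; each row shifts and turns the commanded pose from where the row before left it; what a row does not reach is not made up. A row lasts 1/8 s, in which the tool goes at most 62.5 mm and 10.7 degrees, less where a joint would pass 70% of its speed; a pose out of reach is approached as far as the arm can. A call with a gripper value outside its range is refused whole. The fingers move at their own pace and stop on an object; "force" is the grip in N (left out, the last holds). Time passes only in rows, so rows that do not move let the fingers close. It gives the time, the measured TCP pose, the force, the opening and the grip force at its end, in the units of the state.
- r.get_state(): the state, without advancing time (a new reading comes with each control period).
- r.capture(name): name is "side" or "top" or "wrist"; returns the picture (480x640x3 uint8, blue, green, red); there is no depth.
- r.camera_info(name): a dict with "fx", "fy", "cx", "cy" (pixels), "view" (4x4, takes a point from world to camera coordinates). Camera axes: x right, y up, looking along -z (the intrinsics and any distortion apply to the point x, -y, -z); pixel columns grow to the right and rows downward; lengths in m; the calibration is good to about 2 mm. A picture is of the moment at which its call begins: read the wrist's pose just before it. camera_info takes no time and is no camera call; for the wrist camera it gives the pose at the moment of the call.
- r.close_job(): hands the job in; it is judged then, once.
The state is a dict: "time_s": time; "joints": joint angles; "qd": joint speeds; "joint_torque": joint torques, N m; "tcp_pos": TCP position; "eef_rot": TCP orientation; "contact_force": force on the tool from outside, world axes, zero at the start; "moment": the same for the moment, N m; "gripper_width": finger opening in m; "gripper_force": force on a finger pad.
Only numpy, scipy, OpenCV 4.12 (cv2) and the standard library are available. Lean on these libraries where they do the work, as an engineer would, in place of code of your own. Each camera call takes 0.05 s, during which the arm holds its last target. There are 200 camera calls.

### The job

The salt box on the counter is open; its flat wooden lid lies in the lipped bay on the white shelf, too low between the lips to get hold of. Press on it lightly from above, slide it out over the shelf's front edge until enough of it overhangs to pinch it by its sides, then pick it up and lay it flat on the salt box, down between the two raised ends so that it covers the opening. Press down gently only, set the lid down without dropping or slamming it, and leave the salt box, sugar bowl, warmer and squeezer where they stand.

Things in the scene. Friction and masses are not known exactly. Their poses are not given: they have to be found in the camera images.
- lid: Flat brown wooden slab, 120 (own x) x 64 (own y) x 8 mm, 60 to 120 g; origin: centre of its underside. Starts lengthwise in the shelf's bay, front end 4 to 8 mm behind the front edge, some 3 mm from each side lip, under 8 mm from the back lip. Tips off if over 60 mm overhangs: do not press on the overhang. Waxed underside: friction 0.2 on the shelf; brushed top: about 0.8 under a fingertip.
- shelf: Fixed, rigid white melamine shelf on brackets, 240 (own x) x 320 mm (own y), top surface 100 mm over the counter. Origin on the counter under its centre; own x runs from the front edge (robot's side) to the back. On its centre line a bay 70 mm wide between lips 10 mm high (2 mm above the lid), 12 mm thick, lip at the back too, open in front. The lid may press on it with less than 25 N.
- front_edge (a point): Middle of the bay's open end: on the shelf's front edge (own x = -120 mm of the shelf), at its top; free air before it. Two small round sprung catches in the side lips, 100 mm behind the edge, hold the lid by its sides: pulling it out takes 4 to 8 N until its back end has passed them (some 26 mm), so press with about 15 N there; at 8 N or less the fingers may slip.
- salt_box: Open white ceramic box, loose, 0.75 kg, on the counter left or right of the shelf: 140 (own x) x 58 mm (own y). Long walls end in a level rim at 70 mm; the short ends, 6 mm thick, rise to 76 mm, 128 mm clear between them. Origin: centre of its underside. The lid rests on the rim between the ends, 4 mm play at each, 3 mm over each long side.
- box_mouth (a point): Centre of the salt box's opening at rim height (70 mm over the counter); axes as the box's. The lid's origin belongs here.
- sugar_bowl: Round white sugar bowl with knobbed lid, 96 mm across, 95 mm high, on the counter on the other side of the shelf; leave alone. Origin under its centre.
- warmer: Low round white plastic tortilla warmer, 116 mm across, 52 mm high, on the shelf's right rear corner; leave alone. Origin under its centre.
- squeezer: Wooden citrus squeezer, two bars 22 mm wide and a round head 62 mm across, 182 mm long, 30 mm high, lying along own x on the shelf left of the bay; leave alone.
There are look-alikes about, which are no part of the job. What is meant by the lid is not orange or purple, and is the smaller of those in its own colour.

How it is judged (in metres and radians):
On the way, in this order (a step that is already met when the one before it is completed fails the run):
1. the lid, still lying flat on the shelf, overhangs its front edge by at least 25 mm (x of lid in the frame of shelf below -0.085 m and z of lid in the frame of shelf between 0.097 and 0.104 m and angle between lid's own z axis and vertical below 0.1 rad), for 0.2 s.
2. the lid is pinched in the fingers and lifted clear of the shelf (z of lid in the frame of shelf above 0.115 m and contact force between the fingers and lid above 1 N and contact force between lid and shelf below 0.1 N), for 0.2 s.
At the end, for the whole second after the job is handed in: The lid lies at rest, flat (within 0.03 rad) on the salt box's rim between the raised ends, its centre within 6 mm along and 8 mm across the box and 2 mm above the rim height, turned less than 0.12 rad to the box; the box stands upright (x of lid in the frame of box_mouth between -0.006 and 0.006 m and y of lid in the frame of box_mouth between -0.008 and 0.008 m and z of lid in the frame of box_mouth between -0.003 and 0.002 m and angle between the z axis of lid and the z axis of salt_box, either way round below 0.03 rad and angle between the x axis of lid and the x axis of salt_box, either way round below 0.12 rad and angle between salt_box's own z axis and vertical below 0.05 rad and linear speed of lid below 0.02 m/s); the robot touches nothing.
It fails at once if the lid is pressed on the shelf with more than 25 N (contact force between lid and shelf above 25 N).
It fails at once if the lid is slammed or dropped on the salt box (more than 40 N) (contact force between lid and salt_box above 40 N).
It fails at once if the lid falls to the counter (height (world z) of lid below 0.04 m).
It fails at once if the salt box is pushed more than 30 mm (distance of salt_box from where it was at the start of the episode above 0.03 m).
It fails at once if a bystander is moved more than 20 mm (distance of any of sugar_bowl, warmer, squeezer from where it was at the start of the episode above 0.02 m).
It also fails if it takes over 69 s, if anything falls off the work surface, if the arm or the gripper's body presses on something with over 40 N, if the wrist force passes 120 N, or if a joint passes its speed limit or range.

## Working session

There is one attempt and no reset: what is moved stays moved. The work goes in short steps, Python scripts to look and compute and a tool call to move; the robot and the scene stay as the last step left them, time stands still between calls to the robot, and variables do not carry over. Pictures are saved under pics/ and viewed, at most 10 in all, crops included, and the job is handed in when it is done.

Besides the shell and the picture viewer there is one more tool, called after ">>>" in YAML: its name, and indented under it one key for each argument. jog_arm: Moves the arm, as the interface text tells. Its arguments: {"type":"object","properties":{"deltas":{"type":"array"},"force":{"type":"number"}},"required":["deltas"]}

```bash
mkdir -p pics; cat > h.py <<'E'
import numpy as np, cv2
from plant import r
def info(n):
    c=r.camera_info(n); return c, np.array(c["view"])
def pix2w(n,pts,z,c=None):
    c=c or r.camera_info(n); V=np.array(c["view"]); R=V[:3,:3]; t=V[:3,3]; o=-R.T@t; out=[]
    for u,v in pts:
        d=R.T@np.array([(u-c["cx"])/c["fx"],-(v-c["cy"])/c["fy"],-1]); out.append(o+d*(z-o[2])/d[2])
    return np.array(out)
def w2pix(n,P):
    c,V=info(n); q=(V[:3,:3]@np.atleast_2d(P).T).T+V[:3,3]
    return np.c_[c["cx"]+c["fx"]*q[:,0]/-q[:,2], c["cy"]+c["fy"]*-q[:,1]/-q[:,2]]
E
python3 - <<'E'
from h import *
for n in("top","side"):
    c=r.camera_info(n); print(n,{k:(np.round(v,3).tolist() if k=="view" else v) for k,v in c.items()})
    cv2.imwrite(f"pics/{n}0.png",r.capture(n))
print(r.get_state())
E
```

```text
top {'fx': 585.0353288151412, 'fy': 585.0353288151412, 'cx': 320.2482315601018, 'cy': 240.46393303216664, 'view': [[-0.014, -1.0, 0.021, -0.007], [0.999, -0.013, 0.049, -0.547], [-0.049, 0.022, 0.999, -1.045], [0.0, 0.0, 0.0, 1.0]]}
side {'fx': 561.2336387586165, 'fy': 561.2336387586165, 'cx': 320.751683702561, 'cy': 244.34770240592596, 'view': [[0.961, -0.276, 0.008, -0.508], [0.182, 0.658, 0.731, -0.149], [-0.207, -0.701, 0.683, -1.177], [0.0, 0.0, 0.0, 1.0]]}
{'time_s': 0.1, 'joints': array([ 8.62921692e+01,  2.05878452e+01,  6.39672702e-01, -1.76846619e-02,
       -7.01365487e+01, -1.65072378e+01]), 'qd': array([-0.04598486, -0.13542027,  0.10360014,  0.11730131, -0.08556778,
       -0.11972128]), 'joint_torque': array([-1.09176755e-03, -5.84167671e+01,  2.93749416e+01,  7.01537266e+00,
        1.00962451e-02, -4.99862654e-05]), 'tcp_pos': array([0.23312106, 0.63303156, 0.24471566]), 'eef_rot': array([ 1.79914046e+02, -8.13416974e-03, -2.02210837e+01]), 'contact_force': array([ 0.99894591,  0.49426752, -0.075411  ]), 'moment': array([ 0.01479034, -0.00869059, -0.01544294]), 'gripper_force': 0.0, 'gripper_width': 0.08801110310930164}
```

View pics/top0.png

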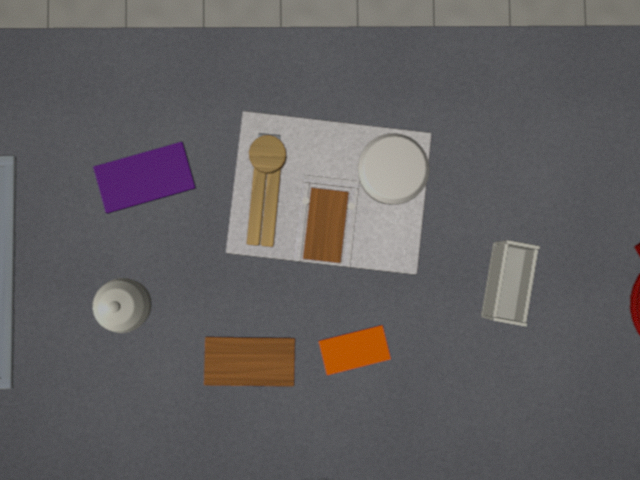

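View pics/side0.png

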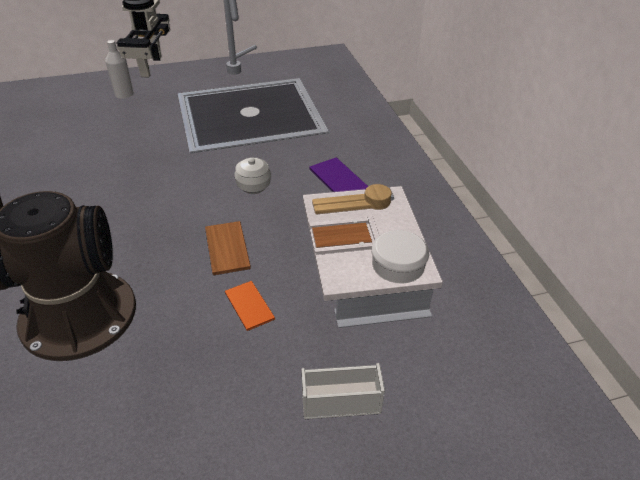

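Top view candidates for the lid: brown slab in the bay (326,225), larger brown board (250,362), orange slab (355,350) and purple slab (145,178). I choose the smaller brown one in the bay. The salt box is at (511,284), and I'll check both in an enlarged crop.

```bash
python3 - <<'E'
from h import *
a=cv2.imread("pics/top0.png")
L=cv2.resize(a[165:280,285:365],None,fx=5,fy=5,interpolation=cv2.INTER_CUBIC)
B=cv2.resize(a[225:340,470:550],None,fx=5,fy=5,interpolation=cv2.INTER_CUBIC)
cv2.imwrite("pics/crop1.png",np.hstack([L,B]))
E
```

```text
(no output)
```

View pics/crop1.png

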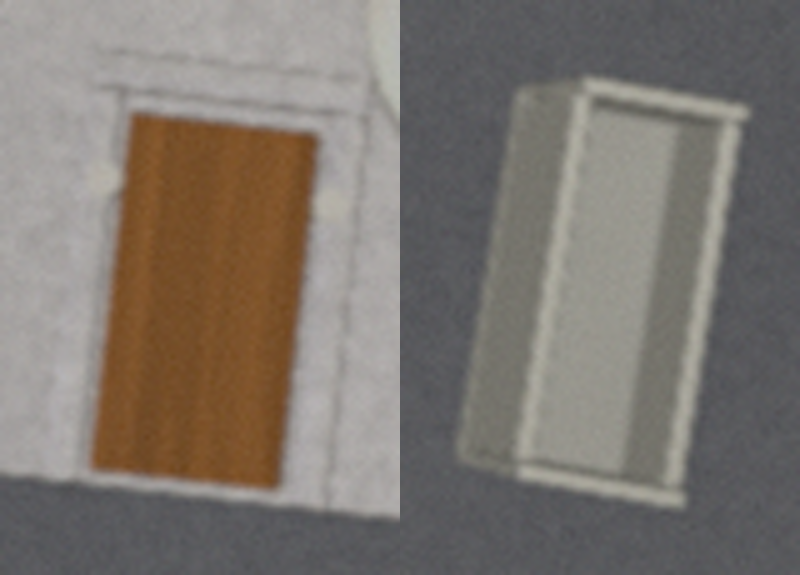

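```bash
python3 - <<'E'
from h import *
f=lambda p,ox,oy:[((u+.5)/5-.5+ox,(v+.5)/5-.5+oy) for u,v in p]
L=pix2w("top",f([(133,112),(318,133),(278,489),(93,470)],285,165),.108)
B=pix2w("top",f([(583,77),(750,107),(685,507),(518,477)],470-80,225),.076)
S=pix2w("top",[(242,112),(431,132),(416,274),(226,253)],.1)
for n,Q in(("lid",L),("box",B),("shelf",S)):
    s=[np.linalg.norm(Q[i]-Q[(i+1)%4])*1e3 for i in range(4)]
    d=(Q[0]+Q[1]-Q[2]-Q[3])[:2]
    print(n,Q.mean(0).round(4),np.round(s,1),"yaw",np.degrees(np.arctan2(d[1],d[0])).round(2)); print(Q.round(4))
# lid mask check
a=cv2.imread("pics/top0.png"); hsv=cv2.cvtColor(a,cv2.COLOR_BGR2HSV)
m=((hsv[...,1]>110)&(hsv[...,0]<20)).astype(np.uint8); m[:, :295]=0;m[:,360:]=0;m[:180]=0;m[268:]=0
rr=cv2.minAreaRect(max(cv2.findContours(m,0,1)[0],key=cv2.contourArea)); print(rr,pix2w("top",[rr[0]],.108))
E
```

```text
lid [ 0.5679 -0.0214  0.108 ] [ 61.7 118.7  61.2 119.2] yaw -7.21
[[ 0.6308  0.0018  0.108 ]
 [ 0.6231 -0.0594  0.108 ]
 [ 0.5054 -0.0443  0.108 ]
 [ 0.5125  0.0165  0.108 ]]
box [ 0.4666 -0.3469  0.076 ] [ 58.4 138.6  58.  138.5] yaw -11.06
[[ 0.5402 -0.3315  0.076 ]
 [ 0.5291 -0.3889  0.076 ]
 [ 0.3931 -0.3621  0.076 ]
 [ 0.4041 -0.3052  0.076 ]]
shelf [ 0.6226 -0.0279  0.1   ] [319.4 240.3 317.2 237.6] yaw -7.07
[[ 0.7596  0.116   0.1   ]
 [ 0.7228 -0.2013  0.1   ]
 [ 0.4844 -0.1706  0.1   ]
 [ 0.5236  0.1441  0.1   ]]
((325.4639892578125, 224.8097686767578), (36.9140739440918, 70.66342163085938), 6.632514476776123) [[ 0.56771615 -0.02093325  0.108     ]]
```

Crop shows the lid (brown, its catches visible on both sides) and the box cleanly, and the measured sizes agree: lid 119x61 mm, box 138x58 mm. Lid centre is (0.568,-0.021) at yaw -7.1°. Box centre is (0.467,-0.347) at yaw -11°. Moving over the lid with the gripper shut.

>>> jog_arm:
  deltas:
    - [[-1,2.2,-4.1,0,0.0143],[-1,2.2,-4.1,0,0.0143],[-1,2.2,-4.1,0,0.0143],[-1,2.2,-4.1,0,0.0143],[-1,2.2,-4.1,0,0.0143],[-1,2.2,-4.1,0,0.0143],[-1,2.2,-4.1,0,0.0143],[-1,2.2,-4.1,0,0.0143]]
  force: 30

```text
time_s: 1.1
tcp_pos: [0.4096, 0.3039, 0.2454]
eef_rot: [180.0, 0.0, -13.6]
contact_force: [1.2, 1.1, 0.4]
gripper_width: 0.0129
gripper_force: 0.0
```

>>> jog_arm:
  deltas:
    - [[-1,2.2,-4.1,0,0.0143],[-1,2.2,-4.1,0,0.0143],[-1,2.2,-4.1,0,0.0143],[-1,2.2,-4.1,0,0.0143],[-1,2.2,-4.1,0,0.0143],[-1,2.2,-4.1,0,0.0143],[-1,2.2,-4.1,0,0.0143],[-1,2.2,-4.1,0,0.0143]]

```text
time_s: 2.1
tcp_pos: [0.5856, -0.024, 0.2453]
eef_rot: [180.0, 0.0, -7.1]
contact_force: [-0.1, 0.8, -0.2]
gripper_width: 0.0006
gripper_force: 0.0
```

>>> jog_arm:
  deltas:
    - [[-1,0.3,0,-2.5,0],[-1,0,0,-2.5,0],[-1,0,0,-2.5,0],[-1,0,0,-1.5,0],[-1,0,0,-1,0],[-1,0,0,0,0],[-1,0,0,0,0]]

```text
time_s: 2.98
tcp_pos: [0.5888, -0.0225, 0.1464]
eef_rot: [-180.0, -0.1, -7.1]
contact_force: [-0.5, -0.3, 0.1]
gripper_width: 0.0007
gripper_force: 0.0
```

>>> jog_arm:
  deltas:
    - [[-1,0,0,-0.9,0],[-1,0,0,-0.6,0],[-1,0,0,-0.2,0],[-1,0,0,0,0]]

```text
time_s: 3.48
tcp_pos: [0.5882, -0.0226, 0.1283]
eef_rot: [180.0, 0.0, -7.1]
contact_force: [0.8, 1.4, -1.0]
gripper_width: 0.0005
gripper_force: 0.0
```

>>> jog_arm:
  deltas:
    - [[-1,0,0,-0.1,0],[-1,0,0,-0.1,0],[-1,0,0,0,0]]

```text
time_s: 3.85
tcp_pos: [0.5885, -0.0226, 0.1274]
eef_rot: [-180.0, -0.1, -7.1]
contact_force: [-1.5, -0.1, 5.2]
gripper_width: 0.0005
gripper_force: 2.4
```

>>> jog_arm:
  deltas:
    - [[-1,0,0,-0.08,0],[-1,0,0,0,0],[-1,0,0,0,0]]

```text
time_s: 4.22
tcp_pos: [0.5886, -0.0226, 0.1273]
eef_rot: [-180.0, -0.1, -7.1]
contact_force: [-4.1, 0.5, 10.6]
gripper_width: 0.0005
gripper_force: 5.3
```

>>> jog_arm:
  deltas:
    - [[-1,0,0,-0.09,0],[-1,0,0,0,0],[-1,0,0,0,0]]

```text
time_s: 4.6
tcp_pos: [0.5886, -0.0227, 0.1273]
eef_rot: [180.0, -0.1, -7.1]
contact_force: [-5.7, 1.1, 16.9]
gripper_width: 0.0005
gripper_force: 8.5
```

>>> jog_arm:
  deltas:
    - [[-1,-0.2,0.025,0,0],[-1,-0.2,0.025,0,0],[-1,-0.2,0.025,0,0]]

```text
time_s: 4.97
tcp_pos: [0.5858, -0.0216, 0.1273]
eef_rot: [-179.9, -0.4, -7.0]
contact_force: [5.3, -0.2, 5.6]
gripper_width: 0.0003
gripper_force: 3.1
```

>>> jog_arm:
  deltas:
    - [[-1,0,0,-0.08,0],[-1,0,0,-0.05,0],[-1,0,0,0,0]]

```text
time_s: 5.35
tcp_pos: [0.5856, -0.0216, 0.1272]
eef_rot: [-179.9, -0.4, -7.0]
contact_force: [0.0, 0.4, 17.7]
gripper_width: 0.0004
gripper_force: 8.6
```

>>> jog_arm:
  deltas:
    - [[-1,-0.2,0.025,-0.02,0],[-1,-0.2,0.025,-0.02,0]]

```text
time_s: 5.6
tcp_pos: [0.5837, -0.021, 0.1273]
eef_rot: [-179.9, -0.7, -7.0]
contact_force: [6.3, -2.3, 12.7]
gripper_width: 0.0005
gripper_force: 6.6
```

>>> jog_arm:
  deltas:
    - [[-1,0,0,-0.05,0],[-1,-0.2,0.025,-0.03,0],[-1,-0.2,0.025,-0.03,0]]

```text
time_s: 5.98
tcp_pos: [0.581, -0.0204, 0.1272]
eef_rot: [-179.9, -0.8, -7.0]
contact_force: [7.9, -1.5, 17.4]
gripper_width: 0.0006
gripper_force: 9.0
```

>>> jog_arm:
  deltas:
    - [[-1,-0.2,0.025,-0.01,0],[-1,-0.2,0.025,-0.01,0],[-1,-0.2,0.025,0,0]]

```text
time_s: 6.35
tcp_pos: [0.5753, -0.0195, 0.1273]
eef_rot: [-179.9, -0.9, -6.9]
contact_force: [8.1, -2.7, 17.5]
gripper_width: 0.0005
gripper_force: 9.0
```

```bash
python3 - <<'E'
from h import *
a=r.capture("top")[150:290,260:400]; b=r.capture("side")[180:310,290:450]
s=r.get_state(); print(s["contact_force"],s["tcp_pos"])
cv2.imwrite("pics/c2.png",np.hstack([cv2.resize(a,(400,400),interpolation=2),cv2.resize(b,(400,400),interpolation=2)]))
E
```

```text
[ 6.20968215 -1.88645882 20.91686038] [ 0.574811   -0.01950554  0.12720557]
```

View pics/c2.png

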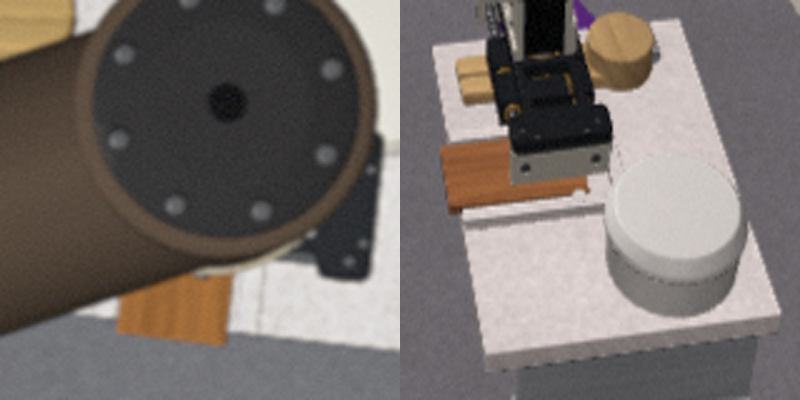

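The lid follows the fingers and overhangs about 9 mm (front edge near (170,335) in the left crop). Continuing.

>>> jog_arm:
  deltas:
    - [[-1,-0.2,0.025,0.02,0],[-1,-0.2,0.025,0,0],[-1,-0.2,0.025,-0.01,0],[-1,-0.2,0.025,0,0]]

```text
time_s: 6.95
tcp_pos: [0.5672, -0.0184, 0.1272]
eef_rot: [-179.9, -0.8, -6.9]
contact_force: [7.0, -1.9, 18.6]
gripper_width: 0.0003
gripper_force: 8.9
```

>>> jog_arm:
  deltas:
    - [[-1,-0.2,0.025,0.02,0],[-1,-0.2,0.025,0,0],[-1,-0.2,0.025,0,0]]

```text
time_s: 7.32
tcp_pos: [0.5601, -0.0179, 0.1272]
eef_rot: [-179.9, -0.7, -7.0]
contact_force: [4.9, -0.5, 20.6]
gripper_width: 0.0003
gripper_force: 10.3
```

>>> jog_arm:
  deltas:
    - [[-1,-0.1,0.012,0.08,0],[-1,-0.2,0.025,0.02,0],[-1,-0.2,0.025,0,0]]

```text
time_s: 7.7
tcp_pos: [0.5541, -0.0171, 0.1272]
eef_rot: [-179.9, -0.6, -7.0]
contact_force: [4.9, 0.0, 15.7]
gripper_width: 0.0005
gripper_force: 8.3
```

>>> jog_arm:
  deltas:
    - [[-1,-0.2,0.02,0.02,0],[-1,-0.2,0.02,0.02,0],[-1,-0.2,0.02,0,0],[-1,-0.2,0.02,0,0]]

```text
time_s: 8.2
tcp_pos: [0.5457, -0.0163, 0.1272]
eef_rot: [-179.9, -0.5, -7.0]
contact_force: [3.3, -0.1, 16.0]
gripper_width: 0.0003
gripper_force: 7.6
```

>>> jog_arm:
  deltas:
    - [[-1,-0.2,0.02,0.03,0],[-1,-0.2,0.02,0.02,0],[-1,-0.2,0.02,0,0],[-1,-0.2,0.02,0,0],[-1,-0.2,0.02,0,0]]

```text
time_s: 8.82
tcp_pos: [0.5352, -0.0153, 0.1273]
eef_rot: [-179.9, -0.5, -7.0]
contact_force: [3.9, -0.4, 13.3]
gripper_width: 0.0002
gripper_force: 6.6
```

```bash
python3 - <<'E'
from h import *
a=r.capture("top")[170:310,260:400]; b=r.capture("side")[180:310,270:430]
s=r.get_state(); print(s["contact_force"],s["tcp_pos"])
cv2.imwrite("pics/c3.png",np.hstack([cv2.resize(a,(400,400),interpolation=2),cv2.resize(b,(400,400),interpolation=2)]))
E
```

```text
[ 2.02482897  0.0159187  13.17621936] [ 0.53492891 -0.01531891  0.12722944]
```

View pics/c3.png

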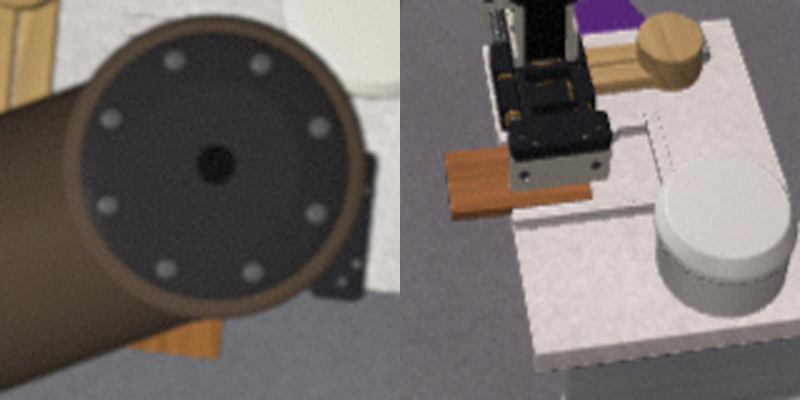

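Lid now overhangs about 48 mm and lies flat. Lift off, move above the overhang, open and look.

>>> jog_arm:
  deltas:
    - [[-1,0,0,0.2,0],[-1,0,0,0.5,0],[-1,0,0,2,0],[-1,0,0,3,0],[1,-1,0.1,1.5,0],[1,-2,0.2,0,0],[1,-2.3,0.2,0,0],[1,0,0,0,0]]

```text
time_s: 9.93
tcp_pos: [0.4761, -0.0111, 0.1959]
eef_rot: [-180.0, 0.0, -7.1]
contact_force: [0.5, 0.6, -0.0]
gripper_width: 0.0345
gripper_force: 0.0
```

>>> jog_arm:
  deltas:
    - [[1,0,0,0,0],[1,0,0,0,0]]

```text
time_s: 10.18
tcp_pos: [0.4785, -0.0109, 0.1959]
eef_rot: [180.0, 0.0, -7.1]
contact_force: [-0.8, -0.1, -0.2]
gripper_width: 0.0551
gripper_force: 0.0
```

```bash
python3 - <<'E'
from h import *
s=r.get_state(); print(s["contact_force"],s["tcp_pos"],s["eef_rot"])
np.save("w1.npy",r.camera_info("wrist"),allow_pickle=True)
w=r.capture("wrist"); cv2.imwrite("pics/w1.png",w)
lid=np.array([.5143,-.0139,.108]);u=np.array([.9923,-.1236,0]);v=np.array([.1236,.9923,0])
print(w2pix("wrist",[lid+a*.06*u+b*.032*v for a in(-1,1) for b in(-1,1)]).round(0))
E
```

```text
[-0.78353428 -0.13263754 -0.22800021] [ 0.47849532 -0.01090033  0.19589023] [ 1.79993797e+02  1.24438344e-02 -7.11023801e+00]
[[376. 295.]
 [263. 295.]
 [383.  69.]
 [254.  69.]]
```

View pics/w1.png

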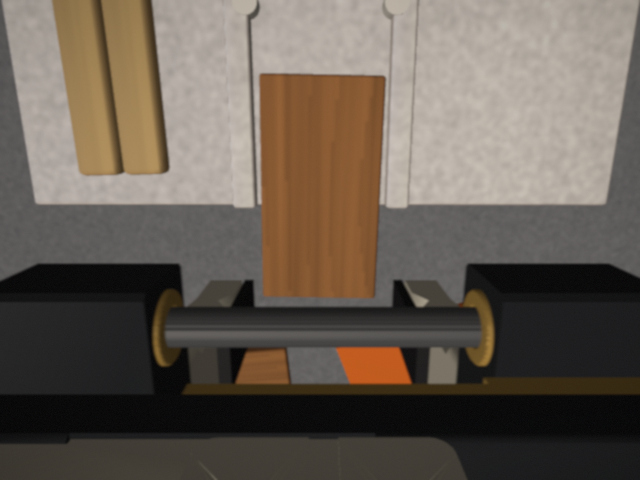

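Wrist view: lid corners at (263,297), (376,297), (384,76) and (260,73); shelf edge at row ~205.

```bash
python3 - <<'E'
from h import *
Q=pix2w("wrist",[(260,73.5),(384,76),(376,297),(263,297)],.108)
d=(Q[0]+Q[1]-Q[2]-Q[3])[:2]
print(Q.mean(0),[np.linalg.norm(Q[i]-Q[(i+1)%4]).round(4) for i in range(4)],np.degrees(np.arctan2(d[1],d[0])))
print("edge",pix2w("wrist",[(232,206),(408,206)],.1), r.get_state()["gripper_width"])
E
```

```text
[ 0.51228409 -0.01458529  0.108     ] [np.float64(0.0619), np.float64(0.1179), np.float64(0.0641), np.float64(0.119)] -7.830076369223653
edge [[ 0.51008437  0.03543059  0.1       ]
 [ 0.49796939 -0.06168955  0.1       ]] 0.058914432638939224
```

>>> jog_arm:
  deltas:
    - [[1,0.15,0.07,0,0],[1,0,0,0,0],[1,0,0,-1.5,0],[1,0,0,-1.5,0],[1,0,0,-1.5,0],[1,0,0,0,0]]
  force: 35

```text
time_s: 10.98
tcp_pos: [0.4787, -0.0106, 0.1494]
eef_rot: [179.9, 0.2, -7.1]
contact_force: [-0.3, 0.8, 0.4]
gripper_width: 0.0877
gripper_force: 0.0
```

>>> jog_arm:
  deltas:
    - [[1,0,0,-1.5,0],[1,0,0,-1.5,0],[1,0,0,-1.3,0],[1,0,0,0,0],[1,0,0,0,0]]

```text
time_s: 11.6
tcp_pos: [0.4801, -0.0101, 0.1085]
eef_rot: [-180.0, -0.0, -7.1]
contact_force: [0.1, -0.5, 0.8]
gripper_width: 0.0877
gripper_force: 0.0
```

Now pinch; opening value ~ -1 with 35 N.

>>> jog_arm:
  deltas:
    - [[-1,0,0,0,0],[-1,0,0,0,0],[-1,0,0,0,0],[-1,0,0,0,0],[-1,0,0,0,0]]

```text
time_s: 12.22
tcp_pos: [0.4798, -0.0102, 0.1082]
eef_rot: [-180.0, -0.0, -7.1]
contact_force: [-1.4, -0.2, 1.3]
gripper_width: 0.0633
gripper_force: 35.0
```

>>> jog_arm:
  deltas:
    - [[-1,0,0,0,0],[-1,0,0,0,0]]

```text
time_s: 12.48
tcp_pos: [0.4798, -0.0102, 0.1082]
eef_rot: [-180.0, -0.0, -7.1]
contact_force: [-1.2, 0.9, 2.5]
gripper_width: 0.0633
gripper_force: 35.0
```

Gripped at 63 mm (lid is 64). Lift slowly.

>>> jog_arm:
  deltas:
    - [[-1,0,0,0.3,0],[-1,0,0,0.5,0],[-1,0,0,0.7,0],[-1,0,0,1,0],[-1,0,0,1,0],[-1,0,0,1,0],[-1,0,0,0,0],[-1,0,0,0,0]]

```text
time_s: 13.48
tcp_pos: [0.4796, -0.0102, 0.1529]
eef_rot: [-180.0, 0.0, -7.1]
contact_force: [0.2, -0.5, -0.5]
gripper_width: 0.0637
gripper_force: 35.0
```

```bash
python3 - <<'E'
from h import *
s=r.get_state(); print(s["contact_force"],s["moment"],s["tcp_pos"],s["gripper_force"],s["gripper_width"])
w=cv2.resize(r.capture("wrist"),(400,300)); cv2.imwrite("pics/w2r.png",r.capture("wrist")); b=cv2.resize(r.capture("side")[160:310,240:440],(400,300),interpolation=2)
cv2.imwrite("pics/c4.png",np.hstack([w,b]))
E
```

```text
[ 0.17765133 -0.50819717 -0.47439258] [ 0.00459987  0.02230629 -0.03394246] [ 0.47955138 -0.01023201  0.15294758] 34.999881237745285 0.06371543410266843
```

View pics/c4.png

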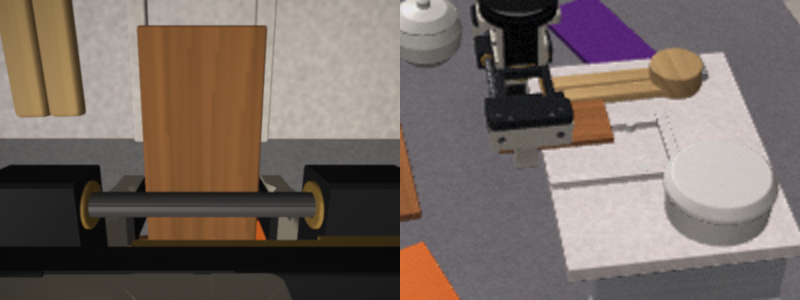

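```bash
python3 - <<'E'
from h import *
a=cv2.imread("pics/w2r.png"); hsv=cv2.cvtColor(a,cv2.COLOR_BGR2HSV)
m=((hsv[...,1]>100)&(hsv[...,0]<16)); 
for v in (60,100,150,200,240):
    x=np.where(m[v,190:460])[0]+190; print(v,x.min(),x.max())
for c in(280,320,370): print(c,np.where(m[:280,c])[0].min())
t=np.array([.4796,-.0102,.1525]); y=np.radians(-7.1);u=np.array([np.cos(y),np.sin(y),0]);n=np.array([-u[1],u[0],0])
for k in (.093,.06,.03): print(k,w2pix("wrist",[t+k*u+.032*n,t+k*u-.032*n]).round(1).tolist())
E
```

```text
60 220 425
100 223 423
150 226 420
200 228 417
240 230 415
280 41
320 41
370 41
0.093 [[213.7, 37.1], [427.5, 37.2]]
0.06 [[220.3, 149.7], [421.2, 149.8]]
0.03 [[225.6, 241.0], [416.1, 241.0]]
```

>>> jog_arm:
  deltas:
    - [[-1,0,0,1.5,0],[-1,0,-1,2,0],[-1,0,-2,1.5,0],[-1,-0.5,-3,0,-0.01],[-1,-0.5,-3,0,-0.01],[-1,-0.5,-3,0,-0.01],[-1,-0.5,-3,0,-0.01],[-1,-0.5,-3,0,-0.01]]

```text
time_s: 14.62
tcp_pos: [0.4547, -0.1913, 0.2041]
eef_rot: [180.0, -0.1, -10.0]
contact_force: [0.2, 0.0, -0.1]
gripper_width: 0.0631
gripper_force: 35.0
```

>>> jog_arm:
  deltas:
    - [[-1,-0.4,-3,0,-0.004],[-1,-0.4,-3,0,-0.004],[-1,-0.4,-3,0,-0.004],[-1,-0.4,-3,0,-0.004],[-1,-0.4,-2.1,-1,-0.002],[-1,0,0,-2,0],[-1,0,0,-2,0],[-1,0,-0.8,-1.4,0]]

```text
time_s: 15.62
tcp_pos: [0.4348, -0.3394, 0.139]
eef_rot: [180.0, 0.0, -11.0]
contact_force: [0.1, 0.3, -0.6]
gripper_width: 0.0637
gripper_force: 35.0
```

>>> jog_arm:
  deltas:
    - [[-1,0,0,0,0],[-1,0,0,0,0],[-1,0,0,0,0]]

```text
time_s: 16.0
tcp_pos: [0.4352, -0.3394, 0.1399]
eef_rot: [180.0, -0.1, -11.0]
contact_force: [-0.9, 0.5, -0.2]
gripper_width: 0.0633
gripper_force: 35.0
```

```bash
python3 - <<'E'
from h import *
s=r.get_state(); print(s["tcp_pos"],s["eef_rot"])
w=r.capture("wrist"); cv2.imwrite("pics/w3.png",w); np.save("w3.npy",r.camera_info("wrist"),allow_pickle=True); sd=r.capture("side"); cv2.imwrite("pics/s3.png",sd)
c=np.array([.4666,-.3469,.076]);y=np.radians(-11.06);u=np.array([np.cos(y),np.sin(y),0]);n=np.array([-u[1],u[0],0])
print(w2pix("wrist",[c+.07*u+.029*n,c+.07*u-.029*n,c+.064*u+.029*n,c+.064*u-.029*n]).round(1).tolist())
print(w2pix("side",[c+a*.07*u+b*.029*n for a in(-1,1) for b in(-1,1)]).round(1).tolist())
cv2.imwrite("pics/c5.png",np.hstack([cv2.resize(w[0:300,120:520],(400,300)),cv2.resize(sd[300:450,250:450],(400,300),interpolation=2)]))
E
```

```text
[ 0.43518622 -0.33935577  0.13990421] [ 1.79983483e+02 -7.22979176e-02 -1.09899275e+01]
[[259.1, 45.5], [391.2, 45.7], [259.6, 60.1], [390.7, 60.4]]
[[302.8, 397.2], [300.8, 368.5], [384.3, 391.4], [378.9, 363.1]]
```

View pics/c5.png

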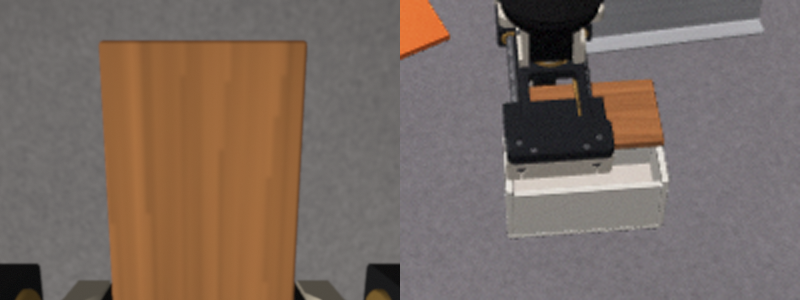

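>>> jog_arm:
  deltas:
    - [[-1,0,-0.13,-1.2,0],[-1,0,0,-1.5,0],[-1,0,0,-1.3,0],[-1,0,0,-0.9,0],[-1,0,0,-0.4,0],[-1,0,0,0,0],[-1,0,0,0,0]]

```text
time_s: 16.98
tcp_pos: [0.435, -0.3407, 0.0864]
eef_rot: [180.0, -0.0, -11.0]
contact_force: [-0.1, 0.3, -0.8]
gripper_width: 0.0636
gripper_force: 35.0
```

```bash
python3 - <<'E'
from h import *
s=r.get_state(); print(s["tcp_pos"],s["eef_rot"],s["contact_force"])
w=r.capture("wrist"); cv2.imwrite("pics/w4.png",w); sd=r.capture("side")
c=np.array([.4666,-.3469,.076]);y=np.radians(-11.06);u=np.array([np.cos(y),np.sin(y),0]);n=np.array([-u[1],u[0],0])
print(w2pix("wrist",[c+.07*u+.029*n,c+.07*u-.029*n,c+.064*u+.029*n,c+.064*u-.029*n]).round(1).tolist())
cv2.imwrite("pics/c6.png",np.hstack([cv2.resize(w[0:150,180:460],(560,300)),cv2.resize(sd[330:430,285:400],(240,300),interpolation=2)]))
E
```

```text
[ 0.4350345  -0.34065885  0.08644421] [ 1.79989008e+02 -3.99411191e-02 -1.09955294e+01] [-0.11601959  0.2591202  -0.75333653]
[[230.6, 13.3], [412.9, 13.6], [231.6, 33.8], [411.9, 34.1]]
```

View pics/c6.png

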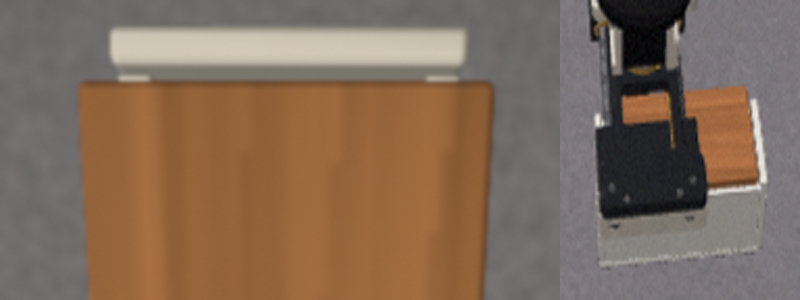

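Box end at crop rows 28–64 and lid's far edge at row 82: aligned laterally and in yaw, end gap about 5 mm. Nudge 0.7 mm forward and lower in small steps.

>>> jog_arm:
  deltas:
    - [[-1,0.07,-0.01,0,0],[-1,0,0,-0.2,0],[-1,0,0,-0.2,0],[-1,0,0,-0.2,0],[-1,0,0,0,0]]

```text
time_s: 17.7
tcp_pos: [0.4353, -0.3406, 0.0798]
eef_rot: [-180.0, 0.0, -11.0]
contact_force: [0.3, 0.2, -1.4]
gripper_width: 0.0635
gripper_force: 35.0
```

>>> jog_arm:
  deltas:
    - [[-1,0,0,-0.1,0],[-1,0,0,-0.05,0],[-1,0,0,0,0]]

```text
time_s: 18.08
tcp_pos: [0.4355, -0.3406, 0.0786]
eef_rot: [180.0, -0.0, -11.0]
contact_force: [1.0, -0.4, 0.0]
gripper_width: 0.0632
gripper_force: 35.0
```

>>> jog_arm:
  deltas:
    - [[-1,0,0,-0.05,0],[-1,0,0,-0.05,0],[-1,0,0,0,0]]

```text
time_s: 18.45
tcp_pos: [0.4355, -0.3407, 0.0783]
eef_rot: [180.0, -0.0, -11.0]
contact_force: [-3.0, 3.0, 6.9]
gripper_width: 0.0633
gripper_force: 35.0
```

Seated at the expected height with a light load; release and retreat upward.

>>> jog_arm:
  deltas:
    - [[-1,0,0,0.05,0],[-0.2,0,0,0,0],[1,0,0,0,0],[1,0,0,0,0],[1,0,0,0,0],[1,0,0,0,0]]
  force: 10

```text
time_s: 19.2
tcp_pos: [0.4354, -0.3406, 0.078]
eef_rot: [-180.0, 0.0, -11.0]
contact_force: [0.5, -0.3, 0.3]
gripper_width: 0.0874
gripper_force: 0.0
```

>>> jog_arm:
  deltas:
    - [[1,0,0,0.5,0],[1,0,0,1.5,0],[1,0,0,3,0],[1,0,0,4,0],[1,0,0,4,0],[1,0,4,0,0],[1,0,5,0,0],[1,0,5,0,0]]

```text
time_s: 20.2
tcp_pos: [0.4354, -0.1995, 0.2094]
eef_rot: [-180.0, -0.1, -11.0]
contact_force: [1.6, 0.9, -0.4]
gripper_width: 0.0872
gripper_force: 0.0
```

>>> jog_arm:
  deltas:
    - [[1,0,5,0,0],[1,0,5,0,0],[1,0,5,0,0],[1,0,0,0,0],[1,0,0,0,0]]

```text
time_s: 20.82
tcp_pos: [0.4356, -0.0505, 0.2089]
eef_rot: [-180.0, -0.1, -10.9]
contact_force: [-0.3, -0.3, -0.5]
gripper_width: 0.088
gripper_force: 0.0
```

```bash
python3 - <<'E'
from h import *
t=r.capture("top"); sd=r.capture("side"); cv2.imwrite("pics/top9.png",t)
cv2.imwrite("pics/c7.png",np.hstack([cv2.resize(t[225:340,470:550],(400,575),interpolation=2),cv2.resize(sd[330:430,285:395],(400,575),interpolation=2)]))
E
```

```text
(no output)
```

View pics/c7.png

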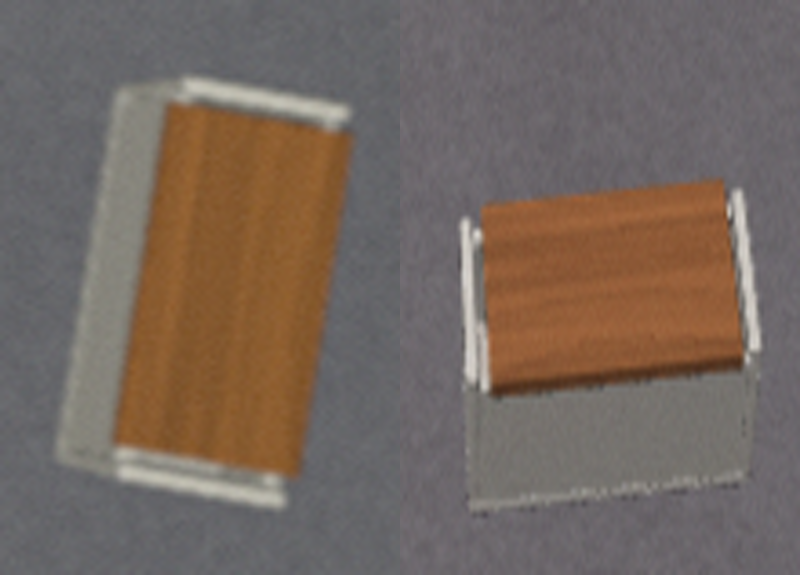

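The lid lies flat between both raised ends, centred within about 1–2 mm, and the box has not moved. Handing in.

```bash
python3 -c "
from plant import r
print(r.close_job())"
```

```text
the job is handed in; nothing more can be done
None
```

The lid lies flat on the salt box between its raised ends, centred to within about 2 mm in the last pictures, and I handed the job in at about 21 s; no verdict came back.

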